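# Unlock the strongbox and hold the bolt drawn

### The arm

A 6-joint arm with a two-finger parallel gripper is mounted at the origin on a cart in front of the work surface, level with it; the furniture and walls round the work are solid. World frame = base frame: x ahead of the robot, y to its left, z up, the work surface at z = 0. Lengths are in m, angles in degrees, forces in N, time in s.
With the tool pointing down it reaches from about 0.25 to 0.725 m from the base axis. Payload 9.7 kg.
Tool frame: the origin (TCP) lies at the centre of the arm's flange, where the gripper is bolted on; the fingertips stand 173 mm ahead of it and the grasp point (between the pads) lies 155 mm ahead of it; z points along the fingers, y is the line along which they close (so a half turn about z gives the same grasp; the last joint's range is limited). The gripper opens to 85 mm and grips with 20 to 120 N. Pads are 22 mm wide; open, the fingers measure 114 mm over their backs; the gripper's body (76 mm by 85 mm) begins 54 mm behind the grasp point. The pads swing forward as they close: fully open they stand 13 mm farther back than shut.
Start: joints at [0, 4.979, 10.078, 95.1, 0, 90], TCP at [0.55, 0, 0.405] pointing down, gripper open.
Joint ranges: [-179.16, 179.16], [-48.56, 103.87], [-65.8, 70.77], [-126.05, 130.52], [-82.76, 87.17], [-180, 180]. Speed limits (degrees/s): [127.2, 127.2, 147.25, 180, 180, 180].

### API

Orientations are given as [roll, pitch, yaw] about the fixed x, y, z axes, in that order (R = Rz(yaw) Ry(pitch) Rx(roll)).
In Python, from workcell import monitor, camera, get_calibration, bot gives the robot as it stands.
- The arm moves only by the tool carry_out, never from a script. Its argument "targets" is text: rows parted by semicolons, each of 7 numbers parted by spaces: the shift along the tool's x, y, z in units of 0.04 m (1.0 is 0.04 m), then the turn, a rotation vector about the tool's x, y, z in units of 0.1 rad (1.0 is 0.1 rad), then the opening, from -1 (shut) to 1 (fully open), so that 0 is half open. A call has exactly 8 rows; each row shifts and turns the commanded pose from where the row before left it, along the tool's axes as they then stand; what a row does not reach is not made up. A row lasts 1/12 s, in which the tool goes at most 41.7 mm and 7.16 degrees, less where a joint would pass 70% of its speed; a pose out of reach is approached as far as the arm can. A call with a number of a shift or a turn outside -1 to 1 is refused whole. A call with a gripper value outside its range is refused whole. The fingers move at their own pace and stop on an object; "newtons" is the grip in N (left out, the last holds). Time passes only in rows, so rows that do not move let the fingers close, or fill a call up. It gives the time, the measured TCP pose, the force, the opening and the grip force at its end, in the units of the state.
- monitor.get_obs(): the state, without advancing time (a new reading comes with each control period).
- camera(name): name is "scene" or "side" or "wrist"; returns the picture (480x640x3 uint8, red, green, blue); there is no depth.
- get_calibration(name): a dict with "fx", "fy", "cx", "cy" (pixels), "D" ([k1, k2, p1, p2, k3] as OpenCV has them; the pictures are not rectified), "view" (4x4, takes a point from world to camera coordinates). Camera axes: x right, y down, z forward; pixel columns grow to the right and rows downward; lengths in m; the calibration is good to about 2 mm. A picture is of the moment at which its call begins: read the wrist's pose just before it. get_calibration takes no time and is no camera call; for the wrist camera it gives the pose at the moment of the call.
- bot.job_done(): hands the job in; it is judged then, once.
The state is a dict: "time": time; "q": joint angles; "qd": joint speeds; "joint_efforts": joint torques, N m; "ee_pos": TCP position; "tcp_rot": TCP orientation; "wrist_force": force on the tool from outside, world axes, zero at the start; "torque": the same for the moment, N m; "opening": finger opening in m; "grasp_force": force on a finger pad.
Only numpy, scipy, OpenCV 4.12 (cv2) and the standard library are available. Lean on these libraries where they do the work, as an engineer would, in place of code of your own. Each camera call takes 0.05 s, during which the arm holds its last target. There are 200 camera calls.

### The job

The bolt on the lid of the blue steel strongbox is sprung shut. Take the red-headed key out of the wooden key block, push it fully into the keyway past the sticky pins, and only then turn it a quarter turn clockwise (seen from above) so that the bolt comes clear of its keeper. Finish while still gripping the key, pressed in and held turned against the spring; leave the blue-headed key in the block and do not disturb the glass, the walnut offcut or the screwdriver.

Things in the scene. Friction and masses are not known exactly. Their poses are not given: they have to be found in the camera images.
- red_key: the right key, upright in the key block, 50 g, 66 mm tall. Origin: tip of the blade; z up to the head, x along the width of blade and head, y along their thickness. From the tip: steel blade 12 (x) x 5 (y) mm, 26 mm long, lowest 5 mm tapered to 8 x 2.6; round collar 20 mm across, 26 to 30 mm; neck to 36 mm; red head 30 (x) x 10 (y) mm, 36 to 66 mm. Fits either way round (yaw or yaw + pi)
- red_key_bow (a point): centre of the red head, where to grasp the key, across its 10 mm thickness (y); 51 mm above the blade's tip and 25 mm above the collar's underside; axes as red_key
- blue_key_bow (a point): centre of the head of the other key, of the same shape and size, with a blue head; it stands upright in the other slot of the block and stays there
- key_block: dark wooden block, fixed, 50 (x) x 140 (y) x 36 mm, origin at the centre of its underside. Two slots 28 mm deep at y = -43 and +43 mm hold a key each, blade width along the block's y; which key is where varies. The collars rest on the block's top, so a key is raised 26 mm to leave its slot
- strongbox: blue steel box, fixed, 110 (x) x 170 (y) mm, lid top at 66 mm, origin at the centre of its underside. On the lid: a dark lock case 60 x 60 mm, top at 84 mm, with a round brass plug of 37 mm diameter, its upright axis at x = 0, y = -20 mm in the box's frame; and a steel keeper staple, also 84 mm high, at y = +30 to +48 mm
- keyway (a point): centre of the keyway's mouth on the brass plug's face, 84 mm above the bench; turns with the plug. x along the slot, y across, z up. Slot 13.6 (x) x 6.6 (y) mm, mouth funnelled out by 2.5 mm a side. Key goes straight down; fully in when its collar stands on the face: blade 26 mm deep, head's centre 25 mm above this point
- lock_pins (a point): point on the lock's axis 12 mm below the keyway's mouth, where the sticky pins begin: sprung side pins at 7 and 12 mm depth, and from 12 mm down a sprung locking pin under the tip. Pushing in takes about 4 to 12 N. The locking pin blocks all turning until the blade is about 23 mm deep, so do not twist early; if it jams, wiggle a little in yaw and push on
- lock_plug (a joint): turn of the plug in rad: 0 at the start (locked), growing clockwise seen from above, stop at 1.62. A spring turns it back (0.03 N m at 0, 0.10 N m at a quarter turn); the locking pin presses the key up by 2 to 4 N. The key has about 0.14 rad of play in the slot, so turn it that much further than the plug
- bolt (a joint): how far the steel bolt on the lid is drawn out of the keeper, in m: 0 locked, 0.0125 m per rad of the plug, about 0.0196 at a quarter turn; clear of the keeper from 0.016
- glass: clear drinking glass, 77 mm wide and 99 mm tall, origin at the centre of its underside; bystander, stays where it is
- walnut: walnut offcut 36 x 62 x 26 mm lying flat, origin at the centre of its underside; bystander, stays where it is
- turnscrew: screwdriver with an orange handle, 188 mm long, lying on the bench, origin at its middle underneath; bystander, stays where it is

How it is judged:
By the outcome, as a careful person would: the job done as asked, in the order asked, and still so for the second after the job is handed in, while the arm keeps its last pose, push and grip.
It also fails if it takes over 48 s, if anything falls off the work surface, if the arm or the gripper's body presses on something with over 40 N, if the wrist force passes 120 N, or if a joint passes its speed limit or range.

## Working session

There is one attempt and no reset: what is moved stays moved. The work goes in short steps, Python scripts to look and compute and a tool call to move; the robot and the scene stay as the last step left them, time stands still between calls to the robot, and variables do not carry over. Pictures are saved under pics/ and viewed, at most 10 in all, crops included, and the job is handed in when it is done.

Besides the shell and the picture viewer there is one more tool, called after "Call:" as name(argument=value, ...) on one line, values as JSON. carry_out: Moves the arm, as the interface text tells. Shifts and turns lie within -1 to 1; 1 stands for 0.04 m of shift or 0.1 rad of turn. Its arguments: {"type":"object","properties":{"targets":{"type":"string"},"newtons":{"type":"number"}},"required":["targets"]}

```bash
mkdir -p pics; ls; python3 - <<'E'
from workcell import monitor,camera,get_calibration,bot
import cv2,numpy as np
o=monitor.get_obs();print({k:np.round(v,3).tolist() for k,v in o.items()})
for n in("scene","side","wrist"):
    c=get_calibration(n);im=camera(n);cv2.imwrite(f"pics/{n}0.png",im[:,:,::-1]);np.savez(f"pics/{n}0.npz",im=im,K=[c["fx"],c["fy"],c["cx"],c["cy"]],D=c["D"],V=c["view"])
    print(n,np.round(c["view"],3).tolist(),c["fx"],c["D"])
E
```

```text
pics
{'time': 0.0, 'q': [0.001, 5.01, 10.035, 95.098, -0.0, 90.001], 'qd': [0.012, -0.022, -0.036, -0.09, 0.097, 0.027], 'joint_efforts': [0.001, -52.039, 46.48, 0.016, 0.0, -0.0], 'ee_pos': [0.55, 0.0, 0.404], 'tcp_rot': [-179.926, 0.0, 90.0], 'wrist_force': [0.225, 0.816, -0.883], 'torque': [0.042, 0.015, -0.002], 'grasp_force': 0.0, 'opening': 0.085}
scene [[-0.868, -0.497, -0.016, 0.414], [-0.328, 0.596, -0.732, 0.208], [0.373, -0.63, -0.681, 1.159], [0.0, 0.0, 0.0, 1.0]] 571.4602079572071 [0.05211255 0.         0.         0.         0.        ]
side [[0.936, -0.352, 0.019, -0.448], [-0.181, -0.524, -0.832, 0.168], [0.303, 0.776, -0.554, 0.9], [0.0, 0.0, 0.0, 1.0]] 487.9035837331207 [0.04626093 0.         0.         0.         0.        ]
wrist [[1.0, -0.001, -0.001, -0.551], [-0.0, -0.966, 0.26, -0.035], [-0.001, -0.26, -0.966, 0.379], [0.0, 0.0, 0.0, 1.0]] 361.82433167783597 [-0.05059745  0.          0.          0.          0.        ]
```

View pics/scene0.png

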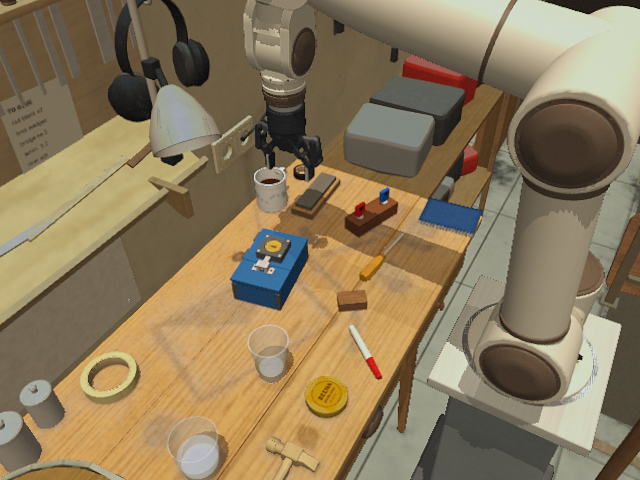

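View pics/wrist0.png

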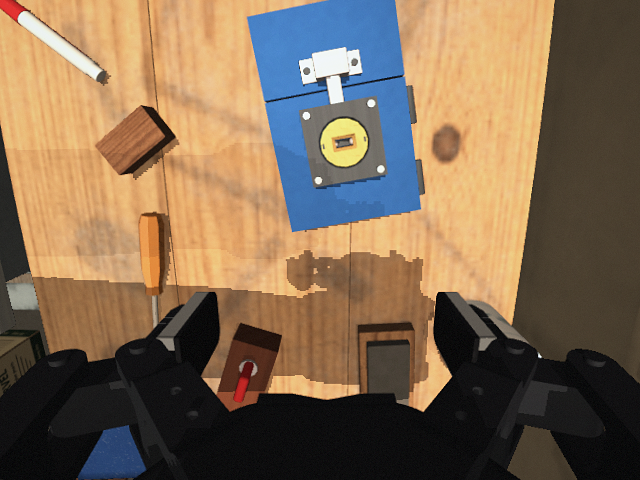

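View pics/side0.png

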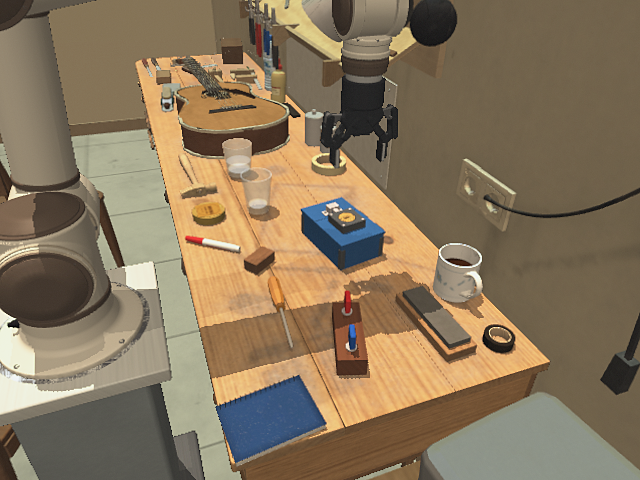

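The scene view shows red/blue heads at about (360,209)/(383,196). The wrist view shows the brass plug at (344,142), with its dark slot at (344,143), and the red key at (245,380). In the side view the red head is at (347,302) and the blue one at (352,338).

```bash
cat > h.py <<'E'
import numpy as np,cv2
def load(n):
    d=np.load(f"pics/{n}.npz");return d
def snap(n,name):
    from workcell import camera,get_calibration
    c=get_calibration(name);im=camera(name);cv2.imwrite(f"pics/{n}.png",im[:,:,::-1])
    np.savez(f"pics/{n}.npz",im=im,K=[c["fx"],c["fy"],c["cx"],c["cy"]],D=c["D"],V=c["view"]);return load(n)
def ray(d,p):
    fx,fy,cx,cy=d["K"];K=np.array([[fx,0,cx],[0,fy,cy],[0,0,1]])
    u=cv2.undistortPoints(np.array([[p]],float),K,d["D"])[0,0];V=d["V"]
    r=V[:3,:3].T@np.r_[u,1];return -V[:3,:3].T@V[:3,3],r/np.linalg.norm(r)
def plane(d,p,z):
    o,r=ray(d,p);return o+r*(z-o[2])/r[2]
def tri(rs):
    A=sum(np.eye(3)-np.outer(r,r) for o,r in rs);b=sum((np.eye(3)-np.outer(r,r))@o for o,r in rs)
    return np.linalg.solve(A,b)
def blobs(d,lo,hi,box=None,mn=20):
    h=cv2.cvtColor(d["im"],cv2.COLOR_RGB2HSV)
    if lo[0]>hi[0]: m=cv2.inRange(h,(lo[0],*lo[1:]),(180,*hi[1:]))|cv2.inRange(h,(0,*lo[1:]),hi)
    else: m=cv2.inRange(h,lo,hi)
    if box: z=np.zeros_like(m);x0,y0,x1,y1=box;z[y0:y1,x0:x1]=m[y0:y1,x0:x1];m=z
    cs,_=cv2.findContours(m,cv2.RETR_EXTERNAL,cv2.CHAIN_APPROX_NONE)
    return sorted([c for c in cs if cv2.contourArea(c)>=mn],key=cv2.contourArea,reverse=True)
def cen(c):
    m=cv2.moments(c);return np.array([m["m10"],m["m01"]])/m["m00"]
E
python3 - <<'E'
from h import *
s,e,w=load("scene0"),load("side0"),load("wrist0")
R=((172,150,90),(6,255,255));B=((105,140,90),(125,255,255))
P={}
for k,(lo,hi),bs,be in(("red",R,(345,195,372,222),(335,285,360,320)),("blue",B,(374,185,395,206),(342,320,362,356))):
    cs=blobs(s,lo,hi,bs,5);ce=blobs(e,lo,hi,be,5)
    print(k,[(cen(c).round(1),cv2.contourArea(c)) for c in cs],[(cen(c).round(1),cv2.contourArea(c)) for c in ce])
    P[k]=tri([ray(s,cen(cs[0])),ray(e,cen(ce[0]))]);print(P[k].round(4))
v=P["red"]-P["blue"];print("block axis yaw",np.degrees(np.arctan2(v[1],v[0])),np.linalg.norm(v))
c=blobs(w,(20,120,120),(35,255,255),(300,90,390,190))[0];(u,a,t)=cv2.fitEllipse(cv2.convexHull(c));print("plug",u,a,plane(w,u,.084))
q=[plane(w,p,.084) for p in((306,116),(371,103),(381,169),(318,181))]
print(np.mean(q,0));
for i in range(4):
    d=q[(i+1)%4]-q[i];print(np.linalg.norm(d).round(4),np.degrees(np.arctan2(d[1],d[0])).round(1))
c=blobs(w,R[0],R[1],(220,350,270,410),20);print(cen(c[0]),plane(w,cen(c[0]),.062))
E
```

```text
red [(array([359.6, 209.3]), 93.5)] [(array([347.4, 301.8]), 90.0)]
[ 0.4667 -0.1693  0.06  ]
blue [(array([382.8, 194.2]), 45.0)] [(array([352.2, 335.2]), 89.0)]
[ 0.4415 -0.2487  0.0615]
block axis yaw 72.41910568334335 0.0833078594275905
plug (344.2809143066406, 142.07247924804688) (46.284366607666016, 48.78220748901367) [0.56531131 0.06368653 0.084     ]
[0.5651095  0.06308505 0.084     ]
0.0505 10.9
0.0506 -79.4
0.0509 -169.2
0.0505 100.1
[240.66010212 389.21371262] [ 0.46364393 -0.17962327  0.062     ]
```

Call:
carry_out(targets="-0.85 -0.42 0.44 0 0 0 1;-0.85 -0.42 0.44 0 0 0 1;-0.85 -0.42 0.44 0 0 0 1;-0.85 -0.42 0.44 0 0 0 1;-0.83 -0.4 0.44 0 0 0 1;0 0 0 0 0 1 1;0 0 0 0 0 1 1;0 0 0 0 0 1 1")

```text
time: 0.82
ee_pos: [0.4664, -0.1696, 0.3164]
tcp_rot: [-179.9, -0.0, 72.4]
wrist_force: [0.1, -0.0, 0.3]
opening: 0.0851
grasp_force: 0.0
```

```bash
python3 - <<'E'
from h import *
from workcell import monitor
o=monitor.get_obs();print({k:np.round(o[k],4).tolist() for k in("time","q","ee_pos","tcp_rot","wrist_force")})
w=snap("w1","wrist")
c=blobs(w,(172,150,90),(6,255,255),None,50)
for k in c[:2]:print(cen(k),cv2.contourArea(k),cv2.minAreaRect(k),plane(w,cen(k),.068))
E
```

```text
{'time': 0.8167, 'q': [-19.9781, -3.2026, -7.9715, 85.2838, 0.0027, 87.6007], 'ee_pos': [0.4664, -0.1696, 0.3164], 'tcp_rot': [-179.9475, -0.0049, 72.4213], 'wrist_force': [0.0652, -0.0032, 0.3472]}
[324.94672657 246.53615747] 779.0 ((325.0, 245.5), (55.0, 16.0), 90.0) [ 0.46733423 -0.1690741   0.068     ]
```

View pics/w1.png

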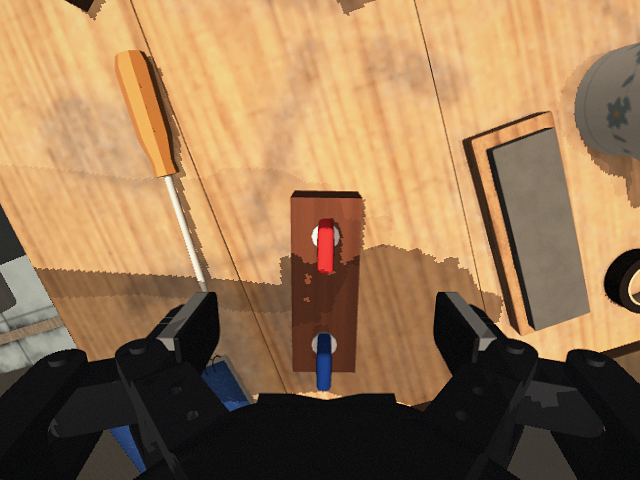

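The wrist picture shows the red key (325,246) and the block axis lined up vertically with the finger midline, so I descend and close.

Call:
carry_out(targets="0 0 0.7 0 0 0 0.2;0 0 0.7 0 0 0 0;0 0 0.7 0 0 0 -0.2;0 0 0.36 0 0 0 -0.3;0 0 0 0 0 0 -1;0 0 0 0 0 0 -1;0 0 0 0 0 0 -1;0 0 0 0 0 0 -1", newtons=70)

```text
time: 1.53
ee_pos: [0.4668, -0.1686, 0.2193]
tcp_rot: [-180.0, -0.0, 72.8]
wrist_force: [-5.5, 0.6, -2.1]
opening: 0.0088
grasp_force: 69.3
```

Call:
carry_out(targets="0 0 -0.3 0 0 0 -1;0 0 -0.4 0 0 0 -1;0 0 -0.5 0 0 0 -1;0 0 -0.7 0 0 0 -1;0 0 -0.7 0 0 0 -1;0 0 -0.2 0 0 0 -1;0 0 0 0 0 -1 -1;0 0 0 0 0 -1 -1")

```text
time: 2.2
ee_pos: [0.4675, -0.1689, 0.3332]
tcp_rot: [179.7, 0.1, 84.5]
wrist_force: [-0.5, -0.6, -0.1]
opening: 0.0089
grasp_force: 69.5
```

```bash
python3 - <<'E'
from h import *
from workcell import monitor
o=monitor.get_obs();print({k:np.round(o[k],4).tolist() for k in("time","q","ee_pos","tcp_rot","wrist_force","opening")})
w=snap("w2","wrist")
s=snap("s2","side")
for d in(w,s):
  for k in blobs(d,(172,150,90),(6,255,255),None,15)[:3]:print(cen(k),cv2.contourArea(k),cv2.minAreaRect(k))
E
```

```text
{'time': 2.2, 'q': [-19.8636, -3.2917, -6.2008, 86.8195, -0.0015, 75.605], 'ee_pos': [0.4675, -0.1689, 0.3332], 'tcp_rot': [179.7375, 0.0689, 84.5312], 'wrist_force': [-0.5227, -0.6332, -0.0998], 'opening': 0.0089}
[325.99184075 320.57958782] 2369.5 ((326.0, 320.5), (99.0, 28.0), 90.0)
[258.28928047  39.45521292] 113.5 ((258.237548828125, 39.98868942260742), (32.1540412902832, 4.851645469665527), 87.27368927001953)
[353.90116279 250.8255814 ] 86.0 ((354.0, 250.5), (23.0, 6.0), 90.0)
[193.91435185 239.19907407] 72.0 ((193.2307586669922, 239.3461456298828), (17.062103271484375, 6.079599857330322), 11.309932708740234)
```

View pics/w2.png

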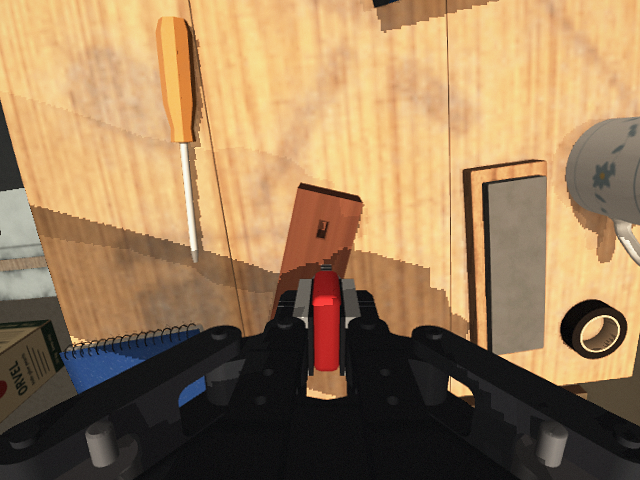

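The wrist picture shows the key held upright (326,320) with the empty slot at (322,229). I'll work out the key's offset in the grasp.

```bash
python3 - <<'E'
from h import *
w=load("w2")
p=plane(w,(322,229),.036);e=np.array([.4668,-.1686]);a=np.radians(72.8)
d=p[:2]-e;print("slot",p,"along x",d@[np.cos(a),np.sin(a)],"along tool y",d@[np.sin(a),-np.cos(a)])
im=w["im"]; print(im[262:375:4,326].tolist())
e=np.array([.4675,-.1689]);a=np.radians(84.5);zt=.3332-.2193+.076
for r in (371,300,304,308,312):
    d=plane(w,(326,r),zt)[:2]-e;print(r,(d@[np.cos(a),np.sin(a)]).round(4),(d@[np.sin(a),-np.cos(a)]).round(4))
E
```

```text
slot [ 0.46726464 -0.16945049  0.036     ] along x -0.0006750574463603811 along tool y 0.0006953575781385356
[[86, 47, 31], [32, 32, 30], [79, 55, 51], [123, 27, 24], [126, 25, 24], [127, 24, 23], [131, 26, 26], [133, 27, 25], [130, 23, 22], [236, 54, 50], [246, 65, 59], [191, 41, 40], [191, 41, 38], [192, 43, 41], [191, 42, 39], [192, 43, 41], [190, 41, 39], [190, 41, 39], [188, 38, 37], [191, 42, 39], [190, 39, 38], [187, 39, 36], [186, 38, 36], [187, 40, 36], [187, 38, 36], [186, 41, 37], [185, 36, 34], [158, 25, 27], [171, 121, 80]]
371 -0.016 0.0022
300 0.0122 0.0022
304 0.0107 0.0022
308 0.0092 0.0022
312 0.0077 0.0022
```

Call:
carry_out(targets="0.86 0.27 -0.11 0 0 0 -1;0.86 0.27 -0.11 0 0 0 -1;0.86 0.27 -0.11 0 0 0 -1;0.86 0.27 -0.11 0 0 0 -1;0.86 0.27 -0.11 0 0 0 -1;0.86 0.27 -0.11 0 0 0 -1;0.86 0.26 -0.11 0 0 0 -1;0 0 0 0 0 -1 -1")

```text
time: 2.97
ee_pos: [0.5675, 0.0681, 0.3621]
tcp_rot: [179.9, -0.1, 89.8]
wrist_force: [0.4, 0.4, -1.1]
opening: 0.0088
grasp_force: 69.6
```

Call:
carry_out(targets="0 0 0 0 0 -1 -1;0 0 0 0 0 -1 -1;0 0 0 0 0 -1 -1;0 0 0 0 0 -1 -1;0 0 0 0 0 -1 -1;0 0 0 0 0 -1 -1;0 0 0 0 0 -1 -1;0 0 0 0 0 -1 -1")

```text
time: 3.63
ee_pos: [0.566, 0.0634, 0.3619]
tcp_rot: [180.0, 0.0, 135.9]
wrist_force: [-0.4, -0.4, -0.9]
opening: 0.0086
grasp_force: 69.6
```

Call:
carry_out(targets="0 0 0 0 0 -1 -1;0 0 0 0 0 -1 -1;0 0 0 0 0 -1 -1;0 0 0 0 0 -1 -1;0 0 0 0 0 -1 -1;0 0 0 0 0 -1 -1;0 0 0 0 0 -1 -1;0 0 0 0 0 -1 -1")

```text
time: 4.3
ee_pos: [0.566, 0.0634, 0.362]
tcp_rot: [180.0, 0.1, -178.3]
wrist_force: [-0.5, -0.7, -0.3]
opening: 0.0093
grasp_force: 69.6
```

Call:
carry_out(targets="0 0 0 0 0 -1 -1;0 0 0 0 0 -0.4 -1;0 0 0 0 0 0 -1;0 0 0 0 0 0 -1;0 0 0 0 0 0 -1;0 0 0 0 0 0 -1;0 0 0 0 0 0 -1;0 0 0 0 0 0 -1")

```text
time: 4.97
ee_pos: [0.5659, 0.0633, 0.3613]
tcp_rot: [-180.0, 0.0, -170.4]
wrist_force: [0.4, -0.2, -1.0]
opening: 0.0093
grasp_force: 69.6
```

```bash
python3 - <<'E'
from h import *
from workcell import monitor
o=monitor.get_obs();print({k:np.round(o[k],4).tolist() for k in("time","q","ee_pos","tcp_rot","wrist_force","opening")})
w=snap("w3","wrist")
cv2.imwrite("pics/w3c.png",cv2.resize(w["im"][130:430,190:450,::-1],None,fx=2,fy=2,interpolation=cv2.INTER_CUBIC))
E
```

```text
{'time': 4.9667, 'q': [6.3874, 6.963, 7.4212, 90.4567, 0.0001, -3.2588], 'ee_pos': [0.5659, 0.0633, 0.3613], 'tcp_rot': [-180.0, 0.0015, -170.3537], 'wrist_force': [0.4244, -0.2496, -0.9801], 'opening': 0.0093}
```

View pics/w3c.png

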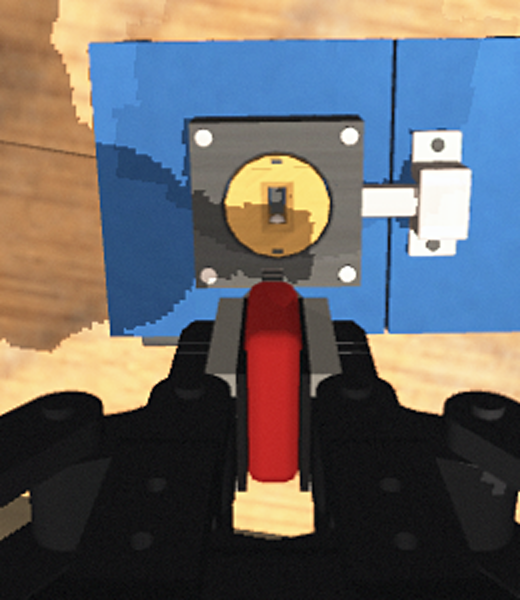

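The crop shows the slot at crop (277,204), which is full (328.5,232). The plug centre matches it, and the case screws are at crop (203,138), (349,136), (347,274) and (208,276).

```bash
python3 - <<'E'
from h import *
w=load("w3");f=lambda x,y:(190+x/2,130+y/2)
e=np.array([.5659,.0633]);a=np.radians(-170.35);X=np.array([np.cos(a),np.sin(a)]);Y=np.array([np.sin(a),-np.cos(a)])
T=lambda p:((p[:2]-e)@X,(p[:2]-e)@Y)
q=[plane(w,f(*p),.084) for p in((203,138),(349,136),(347,274),(208,276))]
for i in range(4):
    d=q[(i+1)%4]-q[i];print(np.degrees(np.arctan2(d[1],d[0])).round(1))
c=blobs(w,(18,100,90),(35,255,255),(295,200,362,262))[0];u,_,_=cv2.fitEllipse(cv2.convexHull(c))
print("plug",u,np.round(T(plane(w,u,.084)),4),"slot",np.round(T(plane(w,f(277,204),.084)),4),"screws",np.round(T(np.mean(q,0)),4))
zt=.3613-.2193+.076
for n,p in(("back",(272,481)),("front",(272,333))):print(n,np.round(T(plane(w,f(*p),zt)),4))
E
```

```text
100.4
10.4
-79.5
-169.8
plug (328.3984375, 231.8663787841797) [0.0018 0.0005] slot [0.0017 0.0006] screws [0.0003 0.0005]
back [-0.0164 -0.0011]
front [ 0.0129 -0.0011]
```

Call:
carry_out(targets="0.05 0.012 0.4 0 0 -0.13 -1;0 0 0.5 0 0 0 -1;0 0 0.4 0 0 0 -1;0 0 0.2 0 0 0 -1;0 0 0.1 0 0 0 -1;0 0 0.05 0 0 0 -1;0 0 0.05 0 0 0 -1;0 0 0 0 0 0 -1")

```text
time: 5.68
ee_pos: [0.564, 0.0635, 0.2939]
tcp_rot: [-180.0, 0.0, -169.6]
wrist_force: [0.2, -0.1, -0.1]
opening: 0.0088
grasp_force: 69.6
```

Call:
carry_out(targets="0 0 0.03 0 0 0 -1;0 0 0.03 0 0 0 -1;0 0 0.03 0 0 0 -1;0 0 0.03 0 0 0 -1;0 0 0 0 0 0 -1;0 0 0 0 0 0 -1;0 0 0 0 0 0 -1;0 0 0 0 0 0 -1")

```text
time: 6.35
ee_pos: [0.5638, 0.0635, 0.2886]
tcp_rot: [-180.0, 0.0, -169.6]
wrist_force: [-0.4, -0.0, -0.4]
opening: 0.0089
grasp_force: 69.6
```

```bash
python3 - <<'E'
from workcell import monitor
import numpy as np
o=monitor.get_obs();print({k:np.round(o[k],4).tolist() for k in("ee_pos","tcp_rot","wrist_force","torque")})
E
```

```text
{'ee_pos': [0.5638, 0.0635, 0.2886], 'tcp_rot': [-180.0, 0.003, -169.5584], 'wrist_force': [-0.4157, -0.0349, -0.3597], 'torque': [-0.0369, -0.0283, -0.0309]}
```

Call:
carry_out(targets="0 0 0.05 0 0 0 -1;0 0 0.05 0 0 0 -1;0 0 0.05 0 0 0 -1;0 0 0.05 0 0 0 -1;0 0 0.05 0 0 0 -1;0 0 0 0 0 0 -1;0 0 0 0 0 0 -1;0 0 0 0 0 0 -1")

```text
time: 7.02
ee_pos: [0.5637, 0.0636, 0.2782]
tcp_rot: [180.0, -0.0, -169.6]
wrist_force: [-2.6, 2.6, -0.2]
opening: 0.009
grasp_force: 69.7
```

Call:
carry_out(targets="0 0 0.05 0 0 0 -1;0 0 0.05 0 0 0 -1;0 0 0.05 0 0 0 -1;0 0 0.05 0 0 0 -1;0 0 0 0 0 0 -1;0 0 0 0 0 0 -1;0 0 0 0 0 0 -1;0 0 0 0 0 0 -1")

```text
time: 7.68
ee_pos: [0.5637, 0.0636, 0.2709]
tcp_rot: [180.0, 0.0, -169.6]
wrist_force: [-5.0, 2.2, 5.1]
opening: 0.0093
grasp_force: 70.7
```

Call:
carry_out(targets="0 0 0.03 0 0 0 -1;0 0 0.03 0 0 0 -1;0 0 0.03 0 0 0 -1;0 0 0.02 0 0 0 -1;0 0 0 0 0 0 -1;0 0 0 0 0 0 -1;0 0 0 0 0 0 -1;0 0 0 0 0 0 -1", newtons=90)

```text
time: 8.35
ee_pos: [0.5636, 0.0636, 0.2669]
tcp_rot: [180.0, 0.0, -169.6]
wrist_force: [-6.1, 1.7, 8.7]
opening: 0.0084
grasp_force: 89.5
```

Call:
carry_out(targets="0 0 0.02 0 0 0 -1;0 0 0.02 0 0 0 -1;0 0 0 0 0 0 -1;0 0 0 0 0 0 -1;0 0 0 0 0 0 -1;0 0 0 0 0 0 -1;0 0 0 0 0 0 -1;0 0 0 0 0 0 -1")

```text
time: 9.02
ee_pos: [0.5636, 0.0635, 0.2665]
tcp_rot: [180.0, 0.1, -169.6]
wrist_force: [-8.0, 1.5, 16.1]
opening: 0.0088
grasp_force: 91.1
```

```bash
python3 - <<'E'
from h import *
w=snap("w4","wrist");s=snap("s4","scene");t=snap("t4","side")
a=cv2.resize(w["im"][200:420,220:430],(420,440));b=cv2.resize(s["im"][200:290,230:310],(380,428))
b=cv2.copyMakeBorder(b,0,12,0,0,cv2.BORDER_CONSTANT);cv2.imwrite("pics/m4.png",np.hstack([a,b])[:,:,::-1])
E
```

```text
(no output)
```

View pics/m4.png

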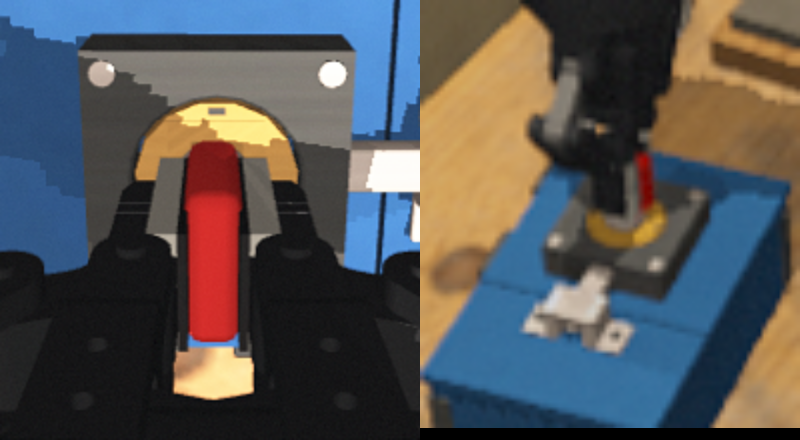

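The key's collar is down on the brass face (left view, plug ring at (215,150)) and the bolt is still in the keeper. Next I ease the side load and begin turning.

Call:
carry_out(targets="0.025 0 0 0 0 0 -1;0 0 0 0 0 0 -1;0 0 0 0 0 0 -1;0 0.004 0 0 0 0.5 -1;0 0.004 0 0 0 0.5 -1;0 0.004 0 0 0 0.5 -1;0 0.004 0 0 0 0.5 -1;0 0 0 0 0 0 -1")

```text
time: 9.83
ee_pos: [0.5631, 0.0638, 0.2665]
tcp_rot: [-180.0, 0.2, 178.8]
wrist_force: [-5.7, -1.0, 15.1]
opening: 0.0086
grasp_force: 90.5
```

```bash
python3 - <<'E'
from workcell import monitor
import numpy as np
o=monitor.get_obs();print({k:np.round(o[k],4).tolist() for k in("ee_pos","tcp_rot","wrist_force","torque")})
E
```

```text
{'ee_pos': [0.5631, 0.0638, 0.2665], 'tcp_rot': [-179.9783, 0.1659, 178.7898], 'wrist_force': [-5.6925, -0.9646, 15.0816], 'torque': [-0.0596, 1.1423, 0.0364]}
```

Call:
carry_out(targets="0 0.004 0 0 0 0.6 -1;0 0.004 0 0 0 0.6 -1;0 0.004 0 0 0 0.6 -1;0 0.004 0 0 0 0.6 -1;0 0.004 0 0 0 0.6 -1;0 0.004 0 0 0 0.6 -1;0 0.004 0 0 0 0.6 -1;0 0 0 0 0 0 -1")

```text
time: 10.5
ee_pos: [0.5631, 0.0647, 0.2665]
tcp_rot: [180.0, 0.1, 154.7]
wrist_force: [-6.3, -1.3, 15.5]
opening: 0.0086
grasp_force: 90.5
```

```bash
python3 - <<'E'
from workcell import monitor
import numpy as np
o=monitor.get_obs();print({k:np.round(o[k],4).tolist() for k in("ee_pos","tcp_rot","wrist_force","torque")})
E
```

```text
{'ee_pos': [0.5631, 0.0647, 0.2665], 'tcp_rot': [179.9772, 0.1461, 154.6813], 'wrist_force': [-6.3, -1.3236, 15.5292], 'torque': [-0.2601, 1.3855, 0.0388]}
```

Call:
carry_out(targets="0 0.004 0 0 0 0.7 -1;0 0.004 0 0 0 0.7 -1;0 0.004 0 0 0 0.7 -1;0 0.004 0 0 0 0.7 -1;0 0.004 0 0 0 0.7 -1;0 0.004 0 0 0 0.7 -1;0 0.004 0 0 0 0.7 -1;0 0.004 0 0 0 0.7 -1")

```text
time: 11.17
ee_pos: [0.5636, 0.0652, 0.2665]
tcp_rot: [-180.0, 0.2, 122.6]
wrist_force: [-9.3, -6.4, 16.9]
opening: 0.0086
grasp_force: 90.7
```

Call:
carry_out(targets="0 0.004 0 0 0 0.7 -1;0 0.004 0 0 0 0.7 -1;0 0.004 0 0 0 0.7 -1;0 0.004 0 0 0 0.7 -1;0 0.004 0 0 0 0.7 -1;0 0.004 0 0 0 0.7 -1;0 0.004 0 0 0 0.7 -1;0 0 0 0 0 0 -1")

```text
time: 11.83
ee_pos: [0.5641, 0.0653, 0.2664]
tcp_rot: [-180.0, 0.2, 94.4]
wrist_force: [-13.5, -7.2, 19.3]
opening: 0.0085
grasp_force: 91.1
```

```bash
python3 - <<'E'
from h import *
from workcell import monitor
o=monitor.get_obs();print({k:np.round(o[k],4).tolist() for k in("ee_pos","tcp_rot","wrist_force","torque","q")})
w=snap("w5","wrist");s=snap("s5","scene")
a=cv2.resize(w["im"][140:420,190:470],(420,420));b=cv2.resize(s["im"][200:290,230:310],(373,420))
cv2.imwrite("pics/m5.png",np.hstack([a,b])[:,:,::-1])
E
```

```text
{'ee_pos': [0.5641, 0.0653, 0.2664], 'tcp_rot': [-179.9737, 0.1825, 94.4423], 'wrist_force': [-13.4746, -7.1668, 19.2902], 'torque': [-1.6842, 3.0065, 0.0462], 'q': [6.6381, 6.9489, -3.0661, 80.0182, -0.1813, 92.1959]}
```

View pics/m5.png

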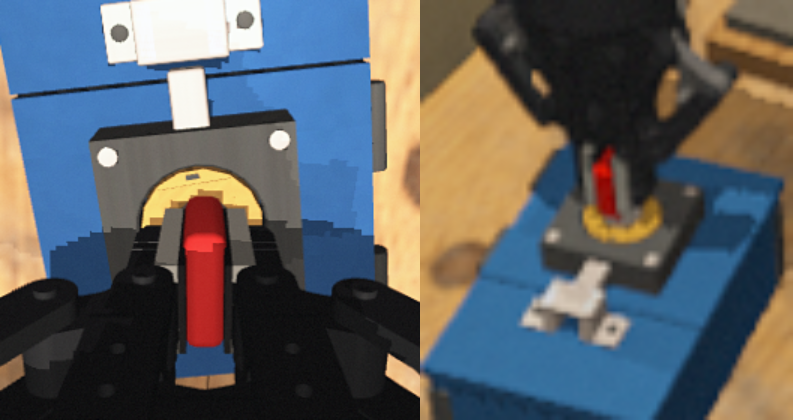

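The plug mark has moved round to (193,177), about a quarter turn, and the bolt end at (188,68) looks just short of the keeper. I'll ease the side load, turn slightly further, and check at higher zoom.

Call:
carry_out(targets="-0.015 -0.03 0 0 0 0 -1;0 0 0 0 0 0.2 -1;0 0 0 0 0 0.2 -1;0 0 0 0 0 0.1 -1;0 0 0 0 0 0 -1;0 0 0 0 0 0 -1;0 0 0 0 0 0 -1;0 0 0 0 0 0 -1")

```text
time: 12.6
ee_pos: [0.5636, 0.065, 0.2665]
tcp_rot: [179.9, 0.1, 91.8]
wrist_force: [-7.8, -3.6, 16.8]
opening: 0.0088
grasp_force: 90.6
```

```bash
python3 - <<'E'
from h import *
from workcell import monitor
o=monitor.get_obs();print({k:np.round(o[k],4).tolist() for k in("ee_pos","tcp_rot","wrist_force","torque","q")})
w=snap("w6","wrist");s=load("w0") if 0 else load("wrist0")
a=cv2.resize(w["im"][130:290,240:370],(455,560),interpolation=cv2.INTER_CUBIC);b=cv2.resize(s["im"][40:195,290:395],(340,560),interpolation=cv2.INTER_CUBIC)
cv2.imwrite("pics/m6.png",np.hstack([a,b])[:,:,::-1])
E
```

```text
{'ee_pos': [0.5636, 0.065, 0.2665], 'tcp_rot': [179.9038, 0.1207, 91.8498], 'wrist_force': [-7.77, -3.6358, 16.8475], 'torque': [-1.0233, 1.8331, 0.104], 'q': [6.6041, 6.8002, -3.2241, 79.8898, -0.1282, 94.7541]}
```

View pics/m6.png

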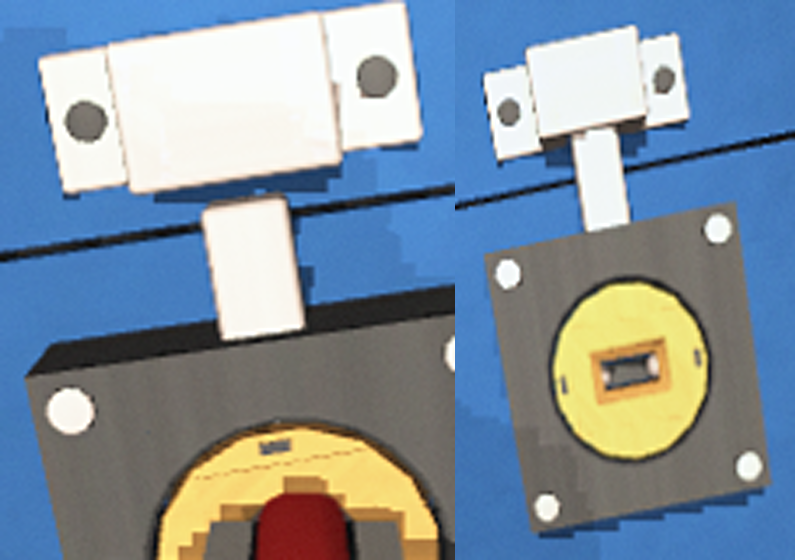

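The zoomed view shows the bolt end at (245,200), now clear of the keeper's edge at (240,185), with blue lid visible between them. The spring torque of 0.10 N m matches a quarter turn, and the key is still pressed in at 17 N.

```bash
python3 -c "
from workcell import bot
print(bot.job_done())"
```

```text
the job is handed in; nothing more can be done
None
```

I handed the job in with the red key fully in, turned a quarter turn clockwise and still gripped against the spring; the last camera view shows the bolt clear of its keeper, and no verdict came back.

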